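# Slide the drip tray home under the draining stand

## Task

Take the aluminium drip tray by its upright crossbar and slide it flat along the bench into the bay under the white draining stand, crossbar outwards, until it is fully home between the hidden guides, then let go. The guides are set off-centre by an unknown amount, so find them by feel against the side: gently, never pushing or knocking the stand hard. Leave the jar, the tape roll and the small cup where they stand.

Things in the scene. Friction and masses are not known exactly. Their poses are not given: they have to be found in the camera images.
- tray: Loose open drip tray of bare aluminium, 0.2 to 0.3 kg, on the bench. Pan 80 (x) x 66 (y) x 18 mm high. Origin: centre of the pan's underside; z up; +x is the leading edge (x = +40 mm), which goes into the bay first. From its -x edge a flat 24 mm wide, 7 mm high neck runs out to x = -101 mm and carries a grey upright crossbar
- tray_grip (a point): Grip point in the crossbar, 100 mm in front (-x) of the tray's origin, 30 mm above the bench; same axes as the tray. The crossbar is 16 mm thick in x, 44 mm wide in y, from z = 2 to 42 mm: pinch it from above across its thickness, fingers closing along x. With the tray home the bar's near face is 47 mm from the stand's front, so open the fingers only part way to let go
- stand: White box-shaped draining stand fixed to the bench, 96 deep (x = -45 to 51 mm), 122 wide (y), 46 mm high, a small mould fixed on top (to 56 mm). Origin at bench height, z up. Open at its -x end, tray goes in along +x on the bench (no floor). A rubber buffer at the back (face at x = 40 mm, 3 N per mm) stops it: a tray fully home has its origin at x = 0 here, parallel to the stand
- stand_mouth (a point): Middle of the mouth at bench height, 45 mm in front (-x) of the stand's origin, same axes. The mouth is 112 mm wide between the cheeks (y = -56 to +56 mm) and 38 mm high. Over the first 45 mm behind it only the left guide narrows it, so a tray whose nose is in there can be shifted sideways by feel. Near the lane: drawer box (+y side, 200 mm high), flat scale (-y)
- stand_bay (a point): Stand's origin again: here, at x = 0, the short right guide (-y) begins and runs to the back. The hidden fixed guides are 6 mm thick with round noses, parallel to x, 70 mm apart inside (4 mm play for the tray). The midline between them lies anywhere from y = -14 to +14 mm, different each time and not measurable
- stand_fence (a point): Nominal nose of the long left guide (+y), which runs to the back: 38 mm in front (-x) of the stand's origin and 35 mm to +y, same axes; its true y is up to 14 mm off. Its inner face, 35 mm from the guides' midline, is what the tray's left side meets when shifted to +y. Guides are rigid; pushing the stand or guides with more than 25 N is forcing
- jar: Bystander: loose white-lidded pigment jar, 38 x 38 x 57 mm, origin at the centre of its underside
- tape: Bystander: loose roll of masking tape lying flat, 104 x 102 x 25 mm, origin at the centre of its underside. Beyond it and beyond the tray stand tall fixed bottles and paper rolls, up to 250 mm high: swing the arm above them
- gem_cup: Bystander: loose small pale-blue cup, 42 x 42 x 19 mm, origin at the centre of its underside

How it is judged:
By the outcome, as a careful person would: the job done as asked, in the order asked, and still so for the second after the job is handed in, with the robot touching nothing.
It also fails if it takes over 72 s, if anything falls off the work surface, if the arm or the gripper's body presses on something with over 40 N, if the wrist force passes 120 N, or if a joint passes its speed limit or range.

## Robot

A 6-joint arm with a two-finger parallel gripper is mounted at the origin on the work surface; the furniture and walls round the work are solid. World frame = base frame: x ahead of the robot, y to its left, z up, the work surface at z = 0. Lengths are in mm, angles in degrees, forces in N, time in s.
With the tool pointing down it reaches from about 350 to 850 mm from the base axis. Payload 8.1 kg.
Tool frame: the origin (TCP) lies between the finger pads; the fingertips stand r.nose_length ahead of it and the grasp point (between the pads) lies 3 mm ahead of it (r.nose_length is the distance from the TCP to the fingertips, in mm); x points along the fingers, y is the direction in which the jaws open and shut, and the axes are right-handed (so a half turn about x gives the same grasp; the last joint's range is limited). The gripper opens to 85 mm and grips with 20 to 120 N. Pads are 22 mm wide; open, the fingers measure 114 mm over their backs; the gripper's body (76 mm by 85 mm) begins 54 mm behind the grasp point. The pads swing forward as they close: fully open they stand 13 mm farther back than shut.
Start: joints at [67.758, 7.471, 85.268, -0, 87.261, -4.893], TCP at [178.895, 572.715, 253.292] pointing down, gripper open.
Joint ranges: [-169.43, 169.43], [-51.17, 129.36], [1.28, 143.12], [-76.62, 256.62], [0, 156.53], [-152.29, 152.29]. Speed limits (degrees/s): [136.94, 136.94, 159.86, 180, 180, 180].

## Interface

Orientations are given as [roll, pitch, yaw] about the fixed x, y, z axes, in that order (R = Rz(yaw) Ry(pitch) Rx(roll)).
In Python, from bench import sense, optics, order, r gives the robot as it stands.
- The arm moves only by the tool carry_out, never from a script. Its argument "commands" is one flat list of numbers, 7 for each row, row after row: the shift along the tool's x, y, z in m, then the turn, a rotation vector about the tool's x, y, z in degrees, then the closure, from -1 (fully open) to 1 (shut), so that 0 is half open. A call has 1 to 12 rows; each row is the pose to reach, as a shift and turn from the pose measured when the call began, along the tool's axes at that moment; what a row does not reach only later rows make up. A row lasts 1/8 s, in which the tool goes at most 62.5 mm and 10.7 degrees, less where a joint would pass 70% of its speed; a pose out of reach is approached as far as the arm can. A call with a gripper value outside its range is refused whole. The fingers move at their own pace and stop on an object; "grip_force" is the grip in N (left out, the last holds). Time passes only in rows, so rows that repeat a pose let the fingers close. It gives the time, the measured TCP pose, the force and the opening at its end, in the units of the state.
- sense(): the state, without advancing time (a new reading comes with each control period).
- optics.snapshot(name): name is "scene" or "top"; returns (picture, depth): 480x640x3 uint8, red, green, blue; 480x640 float32, mm along the optical axis (not along the pixel's ray), 0 where there is no reading.
- optics.calibration(name): a dict with "mtx" (3x3 intrinsics, pixels), "k1" (the pictures are not rectified: a ray, as slopes to the right and down, at radius r is drawn at 1 + k1 r^2 times it, then the intrinsics apply), "extrinsics" (4x4, takes a point from camera to world coordinates). Camera axes: x right, y up, looking along -z (the intrinsics and any distortion apply to the point x, -y, -z); pixel columns grow to the right and rows downward; lengths in mm; the calibration is good to about 2 mm. A picture is of the moment at which its call begins. calibration takes no time and is no camera call.
- order.hand_in(): hands the job in, once; it reports no verdict.
The state is a dict: "time": time; "joint_pos": joint angles; "qd": joint speeds; "joint_efforts": joint torques, N m; "tool_pos": TCP position; "tcp_rot": TCP orientation; "ft_force": force on the tool from outside, world axes, zero at the start; "wrist_torque": the same for the moment, N m; "finger_gap": finger opening in mm.
Only numpy, scipy, OpenCV 4.12 (cv2) and the standard library are available. Lean on these libraries where they do the work, as an engineer would, in place of code of your own. Each camera call takes 0.05 s, during which the arm holds its last target. There are 200 camera calls.

## Working session

There is one attempt and no reset: what is moved stays moved. The work goes in short steps, Python scripts to look and compute and a tool call to move; the robot and the scene stay as the last step left them, time stands still between calls to the robot, and variables do not carry over. Pictures are saved under pics/ and viewed, about 8 in all and at most 12, crops included, and the job is handed in when it is done.

Besides the shell and the picture viewer there is one more tool, called after "Call:" by a JSON object that holds its "op" and its "data". carry_out: Moves the arm, as the interface text tells. Its arguments: {"type":"object","properties":{"commands":{"type":"array","items":{"type":"number"}},"grip_force":{"type":"number"}},"required":["commands"]}

```bash
mkdir -p pics
cat > h.py <<'E'
import numpy as np, cv2
from bench import sense, optics, order, r
def snap(n):
    p,d=optics.snapshot(n); np.savez(f'/tmp/{n}.npz',p=p,d=d); return p,d
def world(n,u,v,d):
    c=optics.calibration(n);K=np.array(c["mtx"]);E=np.array(c["extrinsics"])
    xd=(u-K[0,2])/K[0,0];yd=(v-K[1,2])/K[1,1];x,y=xd,yd
    for _ in range(20):
        s=1+c["k1"]*(x*x+y*y);x,y=xd/s,yd/s
    return (E@np.array([x*d,-y*d,-d*np.ones_like(x),np.ones_like(x)]))[:3]
def worldz(n,u,v,z):
    a=world(n,u,v,1.);b=world(n,u,v,1000.);t=(z-a[2])/(b[2]-a[2]);return a+t*(b-a)
E
python3 - <<'E'
from h import *
print(sense(),r.nose_length)
for n in("scene","top"):
    p,d=snap(n);cv2.imwrite(f'pics/{n}1.png',p[...,::-1]);c=optics.calibration(n);print(c)
E
```

```text
{'time': 0.0, 'joint_pos': array([ 6.77583760e+01,  7.51527720e+00,  8.53272922e+01, -1.05028617e-03,
        8.72599825e+01, -4.89490222e+00]), 'qd': array([-0.01975731, -0.01449618,  0.03955554, -0.01052225,  0.02799685,
        0.04378783]), 'joint_efforts': array([-1.41952998e-03, -5.69399714e+01, -5.00551558e+01, -4.97617439e-04,
        1.50327216e-02, -3.68402183e-06]), 'tool_pos': array([178.71093262, 572.25945684, 252.26165578]), 'tcp_rot': array([ -94.30884928,   89.89744271, -111.65551988]), 'ft_force': array([ 0.51883807, -0.77095668, -0.19181708]), 'wrist_torque': array([ 0.05327045,  0.00572096, -0.02908346]), 'finger_gap': 85.60662773020044} 22.0
{'mtx': array([[487.51011858,   0.        , 324.38995156],
       [  0.        , 487.51011858, 236.92479633],
       [  0.        ,   0.        ,   1.        ]]), 'k1': 0.01699338645445465, 'extrinsics': array([[ 7.23394749e-01,  3.55795237e-01, -5.91700758e-01,
        -9.74086282e+01],
       [-6.90278558e-01,  3.54472509e-01, -6.30765212e-01,
        -5.63818708e+02],
       [-1.46816057e-02,  8.64730588e-01,  5.02021375e-01,
         5.10368795e+02],
       [ 0.00000000e+00,  0.00000000e+00,  0.00000000e+00,
         1.00000000e+00]])}
{'mtx': array([[578.87059277,   0.        , 319.47309091],
       [  0.        , 578.87059277, 239.65884953],
       [  0.        ,   0.        ,   1.        ]]), 'k1': -0.08145547736161553, 'extrinsics': array([[-2.08145949e-02,  9.94843583e-01, -9.92622721e-02,
         2.89725150e+02],
       [-9.99745328e-01, -2.15768714e-02, -6.61195858e-03,
        -1.75237673e+01],
       [-8.71963384e-03,  9.90993676e-02,  9.95039338e-01,
         1.22112753e+03],
       [ 0.00000000e+00,  0.00000000e+00,  0.00000000e+00,
         1.00000000e+00]])}
```

View pics/top1.png

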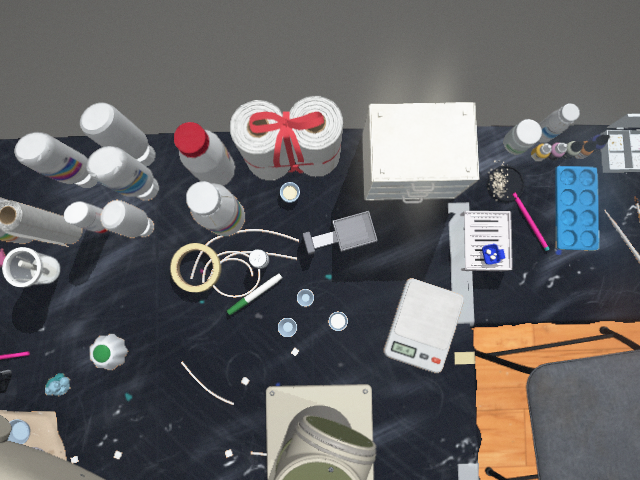

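View pics/scene1.png

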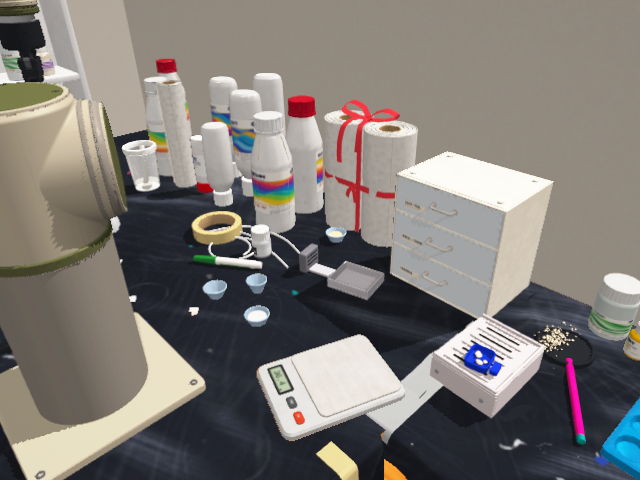

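Run:
```python
from h import *
z=np.load('/tmp/top.npz');p,d=z['p'],z['d']
v,u=np.mgrid[0:480,0:640].astype(float)
W=world('top',u,v,d.astype(float))
np.save('/tmp/W.npy',W)
def rect(m,name):
    m=m&(d>0);n,l,s,c=cv2.connectedComponentsWithStats(m.astype(np.uint8))
    for i in range(1,n):
        if s[i,4]>25:
            k=l==i;pts=np.c_[W[0][k],W[1][k]].astype(np.float32)
            (cx,cy),wh,a=cv2.minAreaRect(pts);print(name,s[i],np.round([cx,cy,*wh,a],1),np.round(np.percentile(W[2][k],[5,50,95]),1))
R=lambda a,b,c,e:(u>a)&(u<b)&(v>c)&(v<e)
rect(R(440,530,195,285)&(W[2]>36)&(W[2]<75),'stand')
rect(R(325,385,200,260)&(W[2]>8)&(W[2]<30),'pan')
rect(R(290,325,225,260)&(W[2]>25)&(W[2]<60),'bar')
rect(R(240,280,240,280)&(W[2]>40)&(W[2]<75),'jar')
rect(R(380,470,270,380)&(W[2]>8)&(W[2]<75),'scale')
rect(R(360,480,100,205)&(W[2]>150),'drawer')
rect(R(360,480,150,215)&(W[2]>20)&(W[2]<150),'drawerfront')
a=cv2.resize(p[190:290,290:530,::-1],None,fx=3.3,fy=3.3,interpolation=cv2.INTER_CUBIC);cv2.imwrite('pics/c1.png',a)
print(np.median(W[2][R(400,440,220,260)]))
```

```text
Traceback (most recent call last):
  File "h.py", line 10, in world
    return (E@np.array([x*d,-y*d,-d*np.ones_like(x),np.ones_like(x)]))[:3]
            ~^~~~~~~~~~~~~~~~~~~~~~~~~~~~~~~~~~~~~~~~~~~~~~~~~~~~~~~~
ValueError: matmul: Input operand 1 has a mismatch in its core dimension 0, with gufunc signature (n?,k),(k,m?)->(n?,m?) (size 480 is different from 4)
```

```bash
sed -i 's/return (E@np.array(\(.*\)))\[:3\]/return np.tensordot(E,np.array(\1),1)[:3]/' h.py
cat > m.py <<'E'
from h import *
z=np.load('/tmp/top.npz');p,d=z['p'],z['d']
v,u=np.mgrid[0:480,0:640].astype(float)
W=world('top',u,v,d.astype(float))
def rect(m,name):
    m=m&(d>0);n,l,s,c=cv2.connectedComponentsWithStats(m.astype(np.uint8))
    for i in range(1,n):
        if s[i,4]>25:
            k=l==i;pts=np.c_[W[0][k],W[1][k]].astype(np.float32)
            (cx,cy),wh,a=cv2.minAreaRect(pts);print(name,s[i],np.round([cx,cy,*wh,a],1),np.round(np.percentile(W[2][k],[5,50,95]),1))
R=lambda a,b,c,e:(u>a)&(u<b)&(v>c)&(v<e)
E
python3 - <<'E'
from m import *
rect(R(440,530,195,285)&(W[2]>36)&(W[2]<75),'stand')
rect(R(325,385,200,260)&(W[2]>8)&(W[2]<30),'pan')
rect(R(290,325,225,260)&(W[2]>25)&(W[2]<60),'bar')
rect(R(240,280,240,280)&(W[2]>40)&(W[2]<75),'jar')
rect(R(380,470,270,380)&(W[2]>8)&(W[2]<75),'scale')
rect(R(360,480,100,205)&(W[2]>150),'drawer')
rect(R(360,480,150,215)&(W[2]>20)&(W[2]<150),'drawerfront')
a=cv2.resize(p[190:290,290:530,::-1],None,fx=3.3,fy=3.3,interpolation=cv2.INTER_CUBIC);cv2.imwrite('pics/c1.png',a)
print(np.median(W[2][R(400,440,220,260)]))
E
```

```text
stand [ 463  211   49   60 2745] [ 399.1 -354.3   98.1  121.4   87.6] [39.1 43.4 51.5]
pan [327 211  51  40 296] [425.9 -73.4  66.5 101.3  14.5] [ 8.3 16.4 21.3]
bar [303 232  12  22 174] [403.2  13.3  43.4  17.   14.6] [36.4 41.6 46. ]
jar [249 249  18  18 254] [372.1 116.6  34.6  34.3  64.4] [49.2 56.4 60.1]
scale [ 384  278   80   95 5028] [ 227.5 -222.7  128.1  171.8   70.1] [13.7 19.8 24.7]
drawer [361 101  26   2  34] [ 659.4 -119.    47.7    2.2   89.9] [151.3 154.  156.5]
drawer [ 367  102  113   90 8983] [ 560.1 -203.3  196.1  160.6   90. ] [175.9 198.7 202. ]
drawerfront [ 363  151  109   52 1264] [ 506.3 -183.2  218.8   89.1   63.3] [ 28.9  86.3 142.7]
drawerfront [415 185  17   4  66] [ 496.5 -210.4   35.3    1.8   89.9] [113.2 133.7 146. ]
drawerfront [461 211  19   4  70] [ 456.3 -323.8   32.3    8.    84.8] [32.9 43.1 48.1]
2.822017078378167
```

View pics/c1.png

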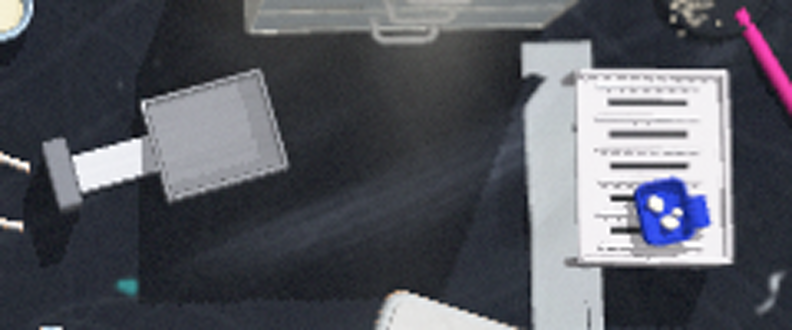

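Run:
```python
from m import *
f=lambda pts,z:np.array([worldz('top',290+(a+.5)/3.3-.5,190+(b+.5)/3.3-.5,z)[:2] for a,b in pts])
def q(n,P):
    # P: nearLeft.., order TL TR BR BL
    e1=(P[1]+P[2]-P[0]-P[3])/2; e2=(P[0]+P[1]-P[2]-P[3])/2
    print(n,np.round(P.mean(0),1),'len',np.hypot(*e1).round(1),np.hypot(*e2).round(1),'yaw x',np.degrees(np.arctan2(e1[1],e1[0])).round(2),'yaw from y',(np.degrees(np.arctan2(e2[1],e2[0]))-90).round(2))
q('stand',f([(577,70),(732,72),(733,265),(578,264)],46))
q('pan',f([(142,102),(260,70),(288,163),(170,200)],18))
q('bar',f([(43,142),(65,138),(80,203),(60,210)],42))
# depth-based: stand side-line fits
m=R(440,530,195,285)&(W[2]>36)&(W[2]<50)&(d>0)
P=np.c_[W[0][m],W[1][m]]
for ax,name in((1,'y-edges'),(0,'x-edges')):
    o=1-ax
    for sg in(1,-1):
        b=[];c0=np.median(P[:,o])
        for t in np.arange(-40,41,4)+c0:
            k=abs(P[:,o]-t)<2.5
            if k.sum()>5:b.append((t-c0,np.percentile(P[k,ax]*sg,98)*sg))
        b=np.array(b);g=np.polyfit(b[:,0],b[:,1],1);print(name,sg,g.round(3),c0.round(1))
c=optics.calibration('scene')
```

```text
stand [ 398.1 -355.4] len 97.4 120.8 yaw x -91.8 yaw from y -92.55
pan [428.2 -83.9] len 78.1 63.4 yaw x -74.87 yaw from y -75.28
bar [402.8  13. ] len 13.5 42.6 yaw x -76.51 yaw from y -77.62
y-edges 1 [-1.60000e-02 -3.08747e+02] 403.5
y-edges -1 [-3.50000e-02 -4.00067e+02] 403.5
x-edges 1 [2.60000e-02 4.56945e+02] -352.5
x-edges -1 [3.80000e-02 3.41245e+02] -352.5
```

```bash
cat >> h.py <<'E'
from scipy.spatial.transform import Rotation as Ro
def RT():
    return Ro.from_euler('xyz',sense()['tcp_rot'],degrees=True)
def target(yaw):  # tool x down, tool y along world yaw
    a=np.radians(yaw);y=np.array([np.cos(a),np.sin(a),0]);x=np.array([0,0,-1.])
    return Ro.from_matrix(np.c_[x,y,np.cross(x,y)])
def go(pos,yaw):
    s=sense();T=RT();dp=T.inv().apply(np.array(pos)-s['tool_pos'])
    print('row',(dp/1000).round(4),(T.inv()*target(yaw)).as_rotvec(degrees=True).round(2))
ST=np.array([398.2,-352.]);SY=-91.8
def stw(x,y):
    a=np.radians(SY);return ST+x*np.array([np.cos(a),np.sin(a)])+y*np.array([-np.sin(a),np.cos(a)])
def st(w):
    a=np.radians(SY);e=np.asarray(w)[:2]-ST;return np.array([e@[np.cos(a),np.sin(a)],e@[-np.sin(a),np.cos(a)]])
def info():
    s=sense();T=RT().as_matrix();g=s['tool_pos']
    F=s['ft_force'];a=np.radians(SY)
    print('t',s['time'],'pos',g.round(1),'grip in stand',st(g).round(1),'yaw y',np.degrees(np.arctan2(T[1,1],T[0,1])).round(2),'tilt',T[:,0].round(3),'F',F.round(1),'Fst',np.round([F[0]*np.cos(a)+F[1]*np.sin(a),-F[0]*np.sin(a)+F[1]*np.cos(a)],1),'M',s['wrist_torque'].round(2),'gap',round(s['finger_gap'],1),'q',s['joint_pos'].round(0))
E
python3 - <<'E'
from h import *
info()
for y in(-75.2,104.8):
    go([403,13,350],y)
go([179,572,370],104.8)
print(RT().as_matrix().round(3))
E
```

```text
t 0.1 pos [178.7 572.3 252.3] grip in stand [-916.9 -248.4] yaw y 72.65 tilt [-0.001 -0.002 -1.   ] F [-0.3 -0.5  0.1] Fst [ 0.5 -0.3] M [-0.01  0.01 -0.01] gap 85.3 q [68.  8. 85.  0. 87. -5.]
row [-0.0969 -0.4671  0.3808] [1.4785e+02 1.2000e-01 5.0000e-02]
row [-0.0969 -0.4671  0.3808] [-32.15  -0.04   0.09]
row [-0.1177 -0.0004  0.0003] [-32.15  -0.04   0.09]
[[-0.001  0.298  0.955]
 [-0.002  0.954 -0.298]
 [-1.    -0.002 -0.   ]]
```

Call:
{"op": "carry_out", "data": {"commands": [-0.098,0,0,0,0,0,-0.2,-0.098,0,0,0,0,0,-0.2,-0.098,-0.467,0.381,-32,0,0,-0.2,-0.098,-0.467,0.381,-32,0,0,-0.2,-0.098,-0.467,0.381,-32,0,0,-0.2,-0.098,-0.467,0.381,-32,0,0,-0.2,-0.098,-0.467,0.381,-32,0,0,-0.2,-0.098,-0.467,0.381,-32,0,0,-0.2,-0.098,-0.467,0.381,-32,0,0,-0.2,-0.098,-0.467,0.381,-32,0,0,-0.2,-0.098,-0.467,0.381,-32,0,0,-0.2,-0.098,-0.467,0.381,-32,0,0,-0.2]}}

```text
time: 1.6
tool_pos: [403.4, 10.6, 350.8]
tcp_rot: [-130.3, 89.9, -115.8]
ft_force: [0.3, 0.4, 0.9]
finger_gap: 51.4
```

Run:
```python
from h import *
info();go([403,13,33],104.8);go([403,13,110],104.8)
```

```text
t 1.6 pos [403.4  10.6 350.8] grip in stand [-362.6   -6.2] yaw y 104.55 tilt [-0.001 -0.002 -1.   ] F [0.3 0.4 0.9] Fst [-0.5  0.3] M [0.02 0.   0.06] gap 51.4 q [  -6.  -25.  104.   -0.  101. -110.]
row [0.3177 0.0029 0.0006] [-0.25 -0.07  0.08]
row [0.2407 0.0028 0.0005] [-0.25 -0.07  0.08]
```

Call:
{"op": "carry_out", "data": {"commands": [0.241,0.003,0.001,0,0,0,-0.2,0.241,0.003,0.001,0,0,0,-0.2,0.241,0.003,0.001,0,0,0,-0.2,0.241,0.003,0.001,0,0,0,-0.2,0.26,0.003,0.001,0,0,0,-0.2,0.28,0.003,0.001,0,0,0,-0.2,0.28,0.003,0.001,0,0,0,-0.2]}}

```text
time: 2.48
tool_pos: [401.6, 13.4, 69.0]
tcp_rot: [-179.7, 89.7, -165.2]
ft_force: [0.5, -0.2, 0.1]
finger_gap: 51.1
```

Run:
```python
from h import *
info();go([403,13,33],104.8)
p,d=snap('scene');cv2.imwrite('pics/s2.png',cv2.resize(p[200:320,230:430,::-1],None,fx=4,fy=4,interpolation=cv2.INTER_CUBIC))
```

```text
t 2.475 pos [401.6  13.4  69. ] grip in stand [-365.4   -8.1] yaw y 104.55 tilt [-0.005 -0.001 -1.   ] F [ 0.5 -0.2  0.1] Fst [0.2 0.6] M [ 0.05 -0.04 -0.05] gap 51.1 q [  -5.  -14.  126.   -0.   68. -110.]
row [ 0.036  -0.0008  0.0015] [-0.25 -0.3   0.  ]
```

View pics/s2.png

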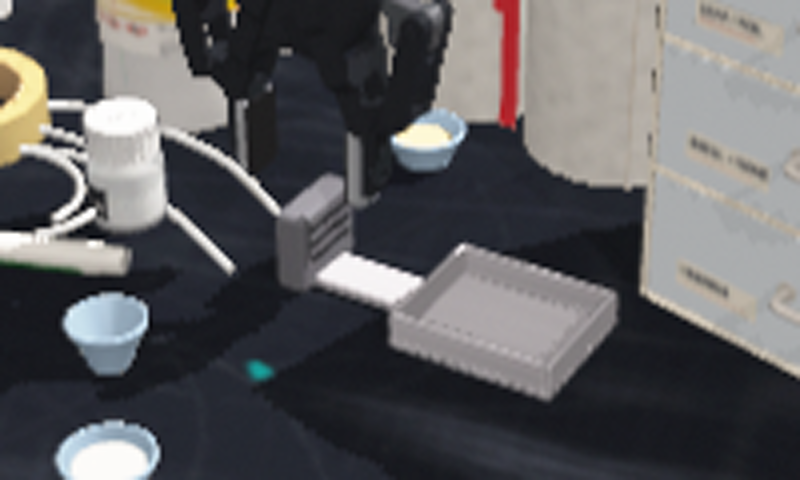

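Call:
{"op": "carry_out", "data": {"commands": [0.018,-0.001,0.0015,0,0,0,-0.2,0.036,-0.001,0.0015,0,0,0,-0.2,0.036,-0.001,0.0015,0,0,0,-0.2,0.036,-0.001,0.0015,0,0,0,0.2,0.036,-0.001,0.0015,0,0,0,0.5,0.036,-0.001,0.0015,0,0,0,1,0.036,-0.001,0.0015,0,0,0,1,0.036,-0.001,0.0015,0,0,0,1,0.036,-0.001,0.0015,0,0,0,1], "grip_force": 60}}

```text
time: 3.65
tool_pos: [405.0, 12.7, 35.3]
tcp_rot: [-144.0, 89.9, -129.4]
ft_force: [-2.4, 0.9, 5.4]
finger_gap: 15.0
```

Run:
```python
from h import *
info()
T=stw(-230,-17);print(T)
go([*T,33],SY+180)
```

```text
t 3.65 pos [405.   12.7  35.3] grip in stand [-364.8   -4.6] yaw y 104.55 tilt [-0.001 -0.002 -1.   ] F [-2.4  0.9  5.4] Fst [-0.8 -2.4] M [-0.    0.15 -0.05] gap 15.0 q [  -5.  -10.  127.   -0.   63. -110.]
[ 388.43286306 -121.57950821]
row [ 0.0025 -0.1258 -0.0498] [16.35 -0.08  0.08]
```

Call:
{"op": "carry_out", "data": {"commands": [0,0,0,0,0,0,1,0,0,0,0,0,0,1,0,-0.016,-0.006,2,0,0,1,0,-0.032,-0.012,4,0,0,1,0,-0.047,-0.019,6.1,0,0,1,0,-0.063,-0.025,8.2,0,0,1,0,-0.079,-0.031,10.2,0,0,1,0,-0.095,-0.037,12.3,0,0,1,0,-0.11,-0.044,14.3,0,0,1,0,-0.126,-0.05,16.4,0,0,1,0,-0.126,-0.05,16.4,0,0,1,0,-0.126,-0.05,16.4,0,0,1]}}

```text
time: 5.15
tool_pos: [388.2, -121.6, 35.4]
tcp_rot: [-131.7, 89.9, -133.5]
ft_force: [-0.7, -1.3, -0.5]
finger_gap: 15.0
```

Run:
```python
from m import *
info()
p,d=snap('top')
cv2.imwrite('pics/t3.png',cv2.resize(p[190:290,340:540,::-1],None,fx=4,fy=4,interpolation=cv2.INTER_CUBIC))
W[:]=world('top',u,v,d.astype(float))
import m; m.d=d
rect(R(360,450,215,275)&(W[2]>10)&(W[2]<26),'pan')
```

```text
t 5.15 pos [ 388.2 -121.6   35.4] grip in stand [-230.   -17.2] yaw y 88.18 tilt [-0.002 -0.002 -1.   ] F [-0.7 -1.3 -0.5] Fst [ 1.3 -0.6] M [-0.21  0.07 -0.05] gap 15.0 q [ -25.  -10.  126.   -0.   63. -113.]
pan [435 247   8  20  54] [ 368.6 -261.1   12.1   42.9   70.4] [11.  17.6 21.3]
```

View pics/t3.png

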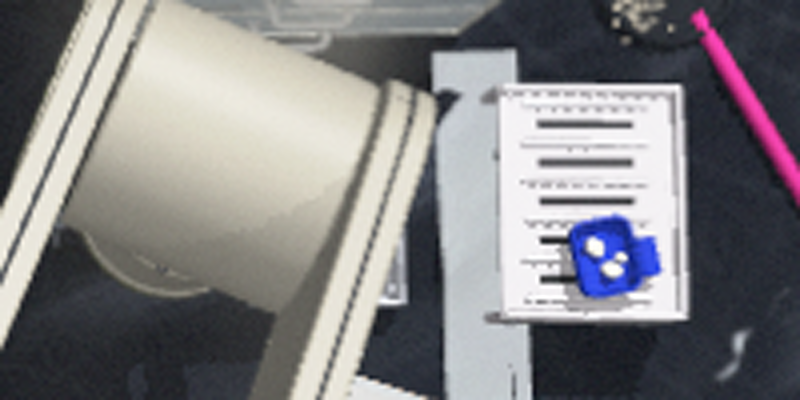

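Run:
```python
from h import *
for a,b,z in((407,303,18),(405,240,18),(500,321,46),(497,86,46),(684,86,46),(688,320,46)):
    w=worldz('top',340+(a+.5)/4-.5,190+(b+.5)/4-.5,z);print(w.round(1),st(w).round(1))
p,d=snap('scene');cv2.imwrite('pics/s4.png',cv2.resize(p[230:430,320:560,::-1],None,fx=3.3,fy=3,interpolation=cv2.INTER_CUBIC))
```

```text
[ 350.4 -262.4   18. ] [-88.1 -50.6]
[ 383.3 -262.6   18. ] [-88.8 -17.7]
[ 338.7 -303.9   46. ] [-46.2 -61. ]
[ 459.5 -307.9   46. ] [-46.   59.9]
[ 457.6 -405.3   46. ] [51.4 61. ]
[ 336.9 -400.9   46. ] [ 50.8 -59.7]
```

View pics/s4.png

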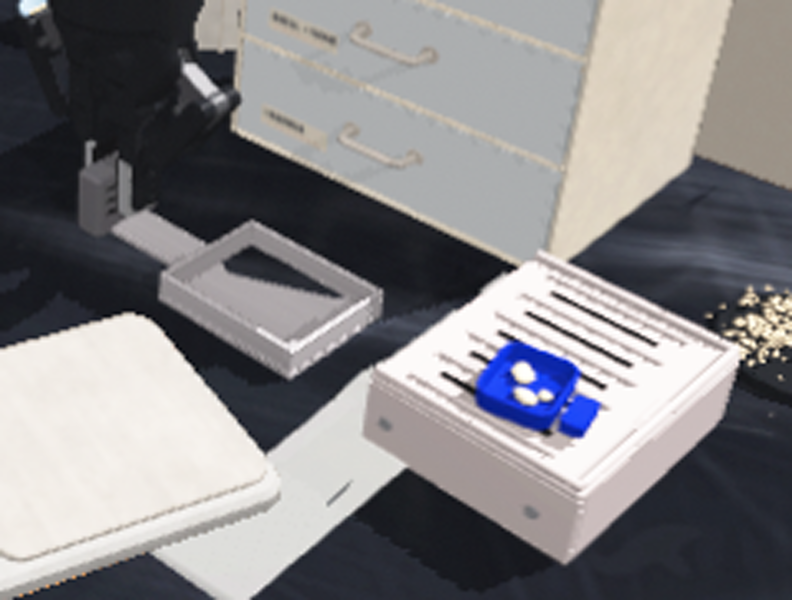

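Call:
{"op": "carry_out", "data": {"commands": [0,-0.01,0,0,0,0,1,0,-0.02,0,0,0,0,1,0,-0.03,0,0,0,0,1,0,-0.037,0,0,0,0,1,0,-0.042,0,0,0,0,1,0,-0.046,0,0,0,0,1,0,-0.046,0,0,0,0,1]}}

```text
time: 6.12
tool_pos: [386.8, -167.8, 35.5]
tcp_rot: [-122.9, 89.8, -124.7]
ft_force: [-0.3, -0.9, 0.0]
finger_gap: 14.9
```

Run:
```python
from h import *
info();go([*stw(-151,-17.3),35.4],SY+180)
```

```text
t 6.125 pos [ 386.8 -167.8   35.5] grip in stand [-183.7  -17.2] yaw y 88.2 tilt [-0.002 -0.002 -1.   ] F [-0.3 -0.9  0. ] Fst [ 0.9 -0.3] M [-0.11  0.03 -0.01] gap 14.9 q [ -30.   -7.  124.   -0.   63. -118.]
row [ 0.0001 -0.0327 -0.0001] [-0.   -0.08  0.13]
```

Call:
{"op": "carry_out", "data": {"commands": [0,-0.003,0,0,0,0,1,0,-0.006,0,0,0,0,1,0,-0.009,0,0,0,0,1,0,-0.012,0,0,0,0,1,0,-0.014,0,0,0,0,1,0,-0.014,0,0,0,0,1]}}

```text
time: 6.88
tool_pos: [386.3, -182.1, 35.4]
tcp_rot: [-119.8, 89.8, -121.6]
ft_force: [0.2, -2.0, -0.6]
finger_gap: 15.0
```

Run:
```python
from h import *
info()
```

```text
t 6.875 pos [ 386.3 -182.1   35.4] grip in stand [-169.4  -17.3] yaw y 88.18 tilt [-0.002 -0.003 -1.   ] F [ 0.2 -2.  -0.6] Fst [2.  0.3] M [ 0.02 -0.03 -0.06] gap 15.0 q [ -32.   -6.  123.   -0.   63. -120.]
```

Call:
{"op": "carry_out", "data": {"commands": [0,-0.003,0,0,0,0,1,0,-0.006,0,0,0,0,1,0,-0.009,0,0,0,0,1,0,-0.012,0,0,0,0,1,0,-0.015,0,0,0,0,1,0,-0.018,0,0,0,0,1,0,-0.018,0,0,0,0,1]}}

```text
time: 7.75
tool_pos: [385.7, -200.5, 35.4]
tcp_rot: [-116.3, 89.8, -118.1]
ft_force: [-0.7, -1.2, -1.3]
finger_gap: 15.2
```

Call:
{"op": "carry_out", "data": {"commands": [0,0,0.001,0,0,0,1,0,0,0.002,0,0,0,1,0,0,0.003,0,0,0,1,0,0,0.004,0,0,0,1,0,0,0.004,0,0,0,1]}}

```text
time: 8.38
tool_pos: [389.8, -200.6, 35.4]
tcp_rot: [-114.1, 89.8, -115.9]
ft_force: [0.0, -0.5, -1.4]
finger_gap: 15.3
```

Run:
```python
from h import *
info()
```

```text
t 8.375 pos [ 389.8 -200.6   35.4] grip in stand [-151.1  -13.1] yaw y 88.18 tilt [-0.001 -0.003 -1.   ] F [ 0.  -0.5 -1.4] Fst [0.5 0.1] M [ 0.19 -0.05  0.02] gap 15.3 q [ -34.   -4.  122.   -0.   63. -122.]
```

Call:
{"op": "carry_out", "data": {"commands": [0,0,0.001,0,0,0,1,0,0,0.002,0,0,0,1,0,0,0.003,0,0,0,1,0,0,0.003,0,0,0,1]}}

```text
time: 8.88
tool_pos: [393.0, -200.7, 35.5]
tcp_rot: [-109.0, 89.8, -110.8]
ft_force: [0.0, 0.7, -0.8]
finger_gap: 15.0
```

Call:
{"op": "carry_out", "data": {"commands": [0,0,0.001,0,0,0,1,0,0,0.002,0,0,0,1,0,0,0.003,0,0,0,1,0,0,0.003,0,0,0,1]}}

```text
time: 9.38
tool_pos: [396.1, -200.8, 35.5]
tcp_rot: [-106.3, 89.8, -108.1]
ft_force: [0.4, 0.2, -0.6]
finger_gap: 15.0
```

Call:
{"op": "carry_out", "data": {"commands": [0,0,0.001,0,0,0,1,0,0,0.002,0,0,0,1,0,0,0.002,0,0,0,1]}}

```text
time: 9.75
tool_pos: [398.1, -200.8, 35.4]
tcp_rot: [-107.8, 89.8, -109.6]
ft_force: [-0.3, 0.7, -1.0]
finger_gap: 15.1
```

Call:
{"op": "carry_out", "data": {"commands": [0,0,0.001,0,0,0,1,0,0,0.002,0,0,0,1,0,0,0.002,0,0,0,1]}}

```text
time: 10.12
tool_pos: [399.2, -200.7, 35.3]
tcp_rot: [-144.6, 89.8, -146.4]
ft_force: [-7.2, 1.1, 3.6]
finger_gap: 14.8
```

Call:
{"op": "carry_out", "data": {"commands": [0,0,0.001,0,0,0,1,0,0,0.002,0,0,0,1,0,0,0.002,0,0,0,1]}}

```text
time: 10.5
tool_pos: [400.0, -200.5, 35.2]
tcp_rot: [-166.7, 89.6, -168.6]
ft_force: [-9.8, 1.9, 7.4]
finger_gap: 15.3
```

Call:
{"op": "carry_out", "data": {"commands": [0,0,0.001,0,0,0,1,0,0,0.002,0,0,0,1,0,0,0.002,0,0,0,1]}}

```text
time: 10.88
tool_pos: [400.6, -200.5, 35.2]
tcp_rot: [-175.3, 89.5, -177.3]
ft_force: [-11.9, 2.5, 9.4]
finger_gap: 15.1
```

Run:
```python
from h import *
info()
```

```text
t 10.875 pos [ 400.6 -200.5   35.2] grip in stand [-151.5   -2.4] yaw y 88.04 tilt [-0.009 -0.    -1.   ] F [-11.9   2.5   9.4] Fst [ -2.1 -12. ] M [-0.1   1.81 -0.99] gap 15.1 q [ -33.   -2.  120.   -0.   63. -121.]
```

Call:
{"op": "carry_out", "data": {"commands": [0,0,-0.002,0,0,0,1,0,0,-0.004,0,0,0,1,0,0,-0.004,0,0,0,1]}}

```text
time: 11.25
tool_pos: [397.1, -200.6, 35.6]
tcp_rot: [-170.7, 89.5, -172.6]
ft_force: [0.4, -0.2, 0.3]
finger_gap: 15.2
```

Run:
```python
from h import *
info()
go([*stw(-139,-6.5),35.4],SY+180)
```

```text
t 11.25 pos [ 397.1 -200.6   35.6] grip in stand [-151.3   -5.9] yaw y 88.05 tilt [-0.008 -0.001 -1.   ] F [ 0.4 -0.2  0.3] Fst [0.2 0.4] M [-0.12 -0.12 -0.02] gap 15.2 q [ -33.   -3.  120.   -0.   63. -121.]
row [ 0.0002 -0.0123 -0.0006] [-0.15 -0.47  0.08]
```

Call:
{"op": "carry_out", "data": {"commands": [0,0,0,0,-0.5,0,1,0,0,0.0005,0,-0.5,0,1,0,0,0.001,0,-0.5,0,1,0,0,0.001,0,-0.5,0,1]}}

```text
time: 11.75
tool_pos: [398.0, -200.5, 35.4]
tcp_rot: [-81.0, 89.9, -82.9]
ft_force: [-1.6, 1.3, 0.8]
finger_gap: 15.2
```

Call:
{"op": "carry_out", "data": {"commands": [0,0,0.0005,0,0,0,1,0,0,0.0005,0,0,0,1]}}

```text
time: 12.0
tool_pos: [398.4, -200.5, 35.4]
tcp_rot: [-92.3, 89.9, -94.2]
ft_force: [-1.8, 0.1, 1.4]
finger_gap: 15.1
```

Call:
{"op": "carry_out", "data": {"commands": [0,0,0.0005,0,0,0,1,0,0,0.0005,0,0,0,1]}}

```text
time: 12.25
tool_pos: [398.8, -200.5, 35.4]
tcp_rot: [-116.5, 89.9, -118.4]
ft_force: [-4.6, 0.9, 2.6]
finger_gap: 15.0
```

Run:
```python
from h import *
info()
```

```text
t 12.25 pos [ 398.8 -200.5   35.4] grip in stand [-151.4   -4.2] yaw y 88.04 tilt [-0.    -0.001 -1.   ] F [-4.6  0.9  2.6] Fst [-0.8 -4.6] M [-0.03  0.69 -0.27] gap 15.0 q [ -33.   -3.  120.   -0.   63. -121.]
```

Call:
{"op": "carry_out", "data": {"commands": [0,0,-0.0025,0.1,0,0,1,0,0,-0.0025,0.1,0,0,1,0,-0.002,-0.0025,0.1,0,0,1,0,-0.004,-0.0025,0.1,0,0,1,0,-0.006,-0.0025,0.1,0,0,1,0,-0.008,-0.0025,0.1,0,0,1,0,-0.008,-0.0025,0.1,0,0,1]}}

```text
time: 13.12
tool_pos: [396.0, -208.7, 35.4]
tcp_rot: [-102.6, 89.9, -104.7]
ft_force: [0.0, 0.7, 1.3]
finger_gap: 15.4
```

Call:
{"op": "carry_out", "data": {"commands": [0,-0.001,0,0,0,0,1,0,-0.002,0,0,0,0,1,0,-0.003,0,0,0,0,1,0,-0.004,0,0,0,0,1]}}

```text
time: 13.62
tool_pos: [395.9, -212.8, 35.4]
tcp_rot: [-105.2, 89.9, -107.2]
ft_force: [-0.3, 2.3, 2.5]
finger_gap: 15.3
```

Call:
{"op": "carry_out", "data": {"commands": [0,-0.001,0,0,0,0,1,0,-0.002,0,0,0,0,1,0,-0.003,0,0,0,0,1,0,-0.003,0,0,0,0,1]}}

```text
time: 14.12
tool_pos: [395.8, -216.0, 35.4]
tcp_rot: [-101.9, 89.9, -103.9]
ft_force: [0.2, 0.8, 1.7]
finger_gap: 15.1
```

Run:
```python
from h import *
info()
```

```text
t 14.125 pos [ 395.8 -216.    35.4] grip in stand [-135.9   -6.7] yaw y 87.93 tilt [-0.    -0.002 -1.   ] F [0.2 0.8 1.7] Fst [-0.8  0.2] M [0.28 0.05 0.02] gap 15.1 q [ -35.   -2.  120.   -0.   63. -123.]
```

Call:
{"op": "carry_out", "data": {"commands": [0,-0.001,0,-0.2,0,0,1,0,-0.002,0,-0.2,0,0,1,0,-0.004,0,-0.2,0,0,1,0,-0.006,0,-0.2,0,0,1,0,-0.006,0,-0.2,0,0,1]}}

```text
time: 14.75
tool_pos: [395.5, -222.3, 35.4]
tcp_rot: [-97.1, 89.9, -99.0]
ft_force: [-0.1, -0.4, -0.5]
finger_gap: 15.2
```

Call:
{"op": "carry_out", "data": {"commands": [0,-0.002,0,0,0,0,1,0,-0.004,0,0,0,0,1,0,-0.006,0,0,0,0,1,0,-0.006,0,0,0,0,1]}}

```text
time: 15.25
tool_pos: [395.3, -228.6, 35.4]
tcp_rot: [-95.7, 89.9, -97.6]
ft_force: [0.8, 0.2, 1.0]
finger_gap: 14.8
```

Run:
```python
from h import *
info()
```

```text
t 15.25 pos [ 395.3 -228.6   35.4] grip in stand [-123.2   -6.8] yaw y 88.11 tilt [-0.    -0.002 -1.   ] F [0.8 0.2 1. ] Fst [-0.2  0.7] M [-0.    0.03 -0.01] gap 14.8 q [ -36.   -2.  119.   -0.   63. -124.]
```

Call:
{"op": "carry_out", "data": {"commands": [0,-0.002,0,0,0,0,1,0,-0.004,0,0,0,0,1,0,-0.006,0,0,0,0,1,0,-0.008,0,0,0,0,1,0,-0.008,0,0,0,0,1]}}

```text
time: 15.88
tool_pos: [395.0, -237.0, 35.4]
tcp_rot: [-94.2, 89.8, -96.1]
ft_force: [0.4, -1.0, -0.1]
finger_gap: 15.3
```

Call:
{"op": "carry_out", "data": {"commands": [0,-0.002,0,0,0,0,1,0,-0.004,0,0,0,0,1,0,-0.006,0,0,0,0,1,0,-0.008,0,0,0,0,1,0,-0.008,0,0,0,0,1]}}

```text
time: 16.5
tool_pos: [394.7, -245.3, 35.4]
tcp_rot: [-93.9, 89.8, -95.8]
ft_force: [0.3, -0.8, -1.4]
finger_gap: 15.1
```

Run:
```python
from h import *
info()
```

```text
t 16.5 pos [ 394.7 -245.3   35.4] grip in stand [-106.5   -6.9] yaw y 88.09 tilt [-0.    -0.003 -1.   ] F [ 0.3 -0.8 -1.4] Fst [0.7 0.4] M [0.01 0.06 0.04] gap 15.1 q [ -38.   -0.  118.   -0.   63. -126.]
```

Call:
{"op": "carry_out", "data": {"commands": [0,-0.001,0,0,0,0,1,0,-0.002,0,0,0,0,1,0,-0.003,0,0,0,0,1,0,-0.003,0,0,0,0,1]}}

```text
time: 17.0
tool_pos: [394.6, -248.4, 35.4]
tcp_rot: [-93.9, 89.8, -95.8]
ft_force: [-0.3, 0.6, -0.6]
finger_gap: 15.0
```

Call:
{"op": "carry_out", "data": {"commands": [0,-0.001,0,0,0,0,1,0,-0.0015,0,0,0,0,1,0,-0.0015,0,0,0,0,1]}}

```text
time: 17.38
tool_pos: [394.5, -250.0, 35.4]
tcp_rot: [-94.0, 89.8, -95.9]
ft_force: [0.3, 1.5, -0.3]
finger_gap: 15.5
```

Call:
{"op": "carry_out", "data": {"commands": [0,-0.001,0,0,0,0,1,0,-0.001,0,0,0,0,1]}}

```text
time: 17.62
tool_pos: [394.5, -251.1, 35.4]
tcp_rot: [-94.0, 89.8, -95.9]
ft_force: [-0.2, 0.8, 0.2]
finger_gap: 15.2
```

Grip is now at about stand x = -100.7; I keep feeling for the buffer.

Call:
{"op": "carry_out", "data": {"commands": [0,-0.001,0,0,0,0,1,0,-0.001,0,0,0,0,1]}}

```text
time: 17.88
tool_pos: [394.4, -252.1, 35.4]
tcp_rot: [-95.6, 89.8, -97.5]
ft_force: [-0.2, 0.9, 0.7]
finger_gap: 14.9
```

Call:
{"op": "carry_out", "data": {"commands": [0,-0.001,0,0,0,0,1,0,-0.001,0,0,0,0,1]}}

```text
time: 18.12
tool_pos: [394.4, -252.7, 35.4]
tcp_rot: [-100.7, 89.8, -102.6]
ft_force: [-0.7, 5.4, 3.7]
finger_gap: 15.0
```

Call:
{"op": "carry_out", "data": {"commands": [0,-0.001,0,0,0,0,1,0,-0.001,0,0,0,0,1]}}

```text
time: 18.38
tool_pos: [394.3, -253.1, 35.4]
tcp_rot: [-116.3, 89.9, -118.2]
ft_force: [0.1, 6.8, 3.1]
finger_gap: 15.3
```

Call:
{"op": "carry_out", "data": {"commands": [0,0,0,0,0,0,1,0,0,0,0,0,0,1]}}

```text
time: 18.62
tool_pos: [394.3, -253.0, 35.4]
tcp_rot: [-118.9, 89.9, -120.8]
ft_force: [0.4, 3.9, 2.9]
finger_gap: 15.1
```

Run:
```python
from h import *
info()
```

```text
t 18.625 pos [ 394.3 -253.    35.4] grip in stand [-98.8  -7. ] yaw y 88.1 tilt [-0.001 -0.001 -1.   ] F [0.4 3.9 2.9] Fst [-3.9  0.2] M [0.58 0.19 0.02] gap 15.1 q [ -39.    0.  117.   -0.   63. -127.]
```

Call:
{"op": "carry_out", "data": {"commands": [0,0,0,0,0,0,0.5,0,0,0,0,0,0,0.3,0,0,0,0,0,0,0.2,0,0,0,0,0,0,0.2,0,0,0,0,0,0,0.2]}}

```text
time: 19.25
tool_pos: [394.3, -253.1, 35.4]
tcp_rot: [-116.1, 89.9, -118.0]
ft_force: [0.6, -0.1, 0.7]
finger_gap: 34.2
```

Call:
{"op": "carry_out", "data": {"commands": [-0.005,0,0,0,0,0,0.2,-0.015,0,0,0,0,0,0.2,-0.035,0,0,0,0,0,0.2,-0.06,0,0,0,0,0,0.2,-0.1,0,0,0,0,0,0.2,-0.16,0,0,0,0,0,0.2,-0.22,0,0,0,0,0,0.2,-0.3,0,0,0,0,0,0.2,-0.3,0,0,0,0,0,0.2]}}

```text
time: 20.38
tool_pos: [395.7, -253.6, 341.7]
tcp_rot: [-46.8, 89.5, -48.7]
ft_force: [0.3, -0.4, -0.2]
finger_gap: 34.2
```

Run:
```python
from h import *
info()
p,d=snap('top')
go([390,80,400],88.2)
p,d=snap('scene');cv2.imwrite('pics/s5.png',cv2.resize(p[200:420,300:560,::-1],None,fx=3,fy=2.7,interpolation=cv2.INTER_CUBIC))
```

```text
t 20.375 pos [ 395.7 -253.6  341.7] grip in stand [-98.3  -5.6] yaw y 88.1 tilt [ 0.006 -0.007 -1.   ] F [ 0.3 -0.4 -0.2] Fst [0.4 0.3] M [ 0.05  0.02 -0.01] gap 34.2 q [ -39.  -15.   97.   -0.   97. -127.]
row [-0.0607  0.3328 -0.0164] [-0.1   0.35  0.38]
```

View pics/s5.png

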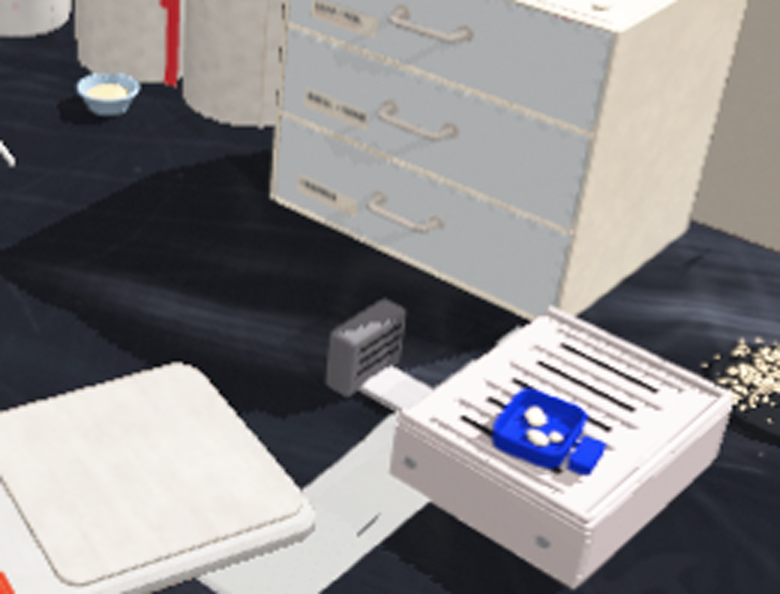

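Call:
{"op": "carry_out", "data": {"commands": [-0.06,0.333,-0.016,0,0,0,0.2,-0.06,0.333,-0.016,0,0,0,0.2,-0.06,0.333,-0.016,0,0,0,0.2,-0.06,0.333,-0.016,0,0,0,0.2,-0.06,0.333,-0.016,0,0,0,0.2,-0.06,0.333,-0.016,0,0,0,0.2,-0.06,0.333,-0.016,0,0,0,0.2,-0.06,0.333,-0.016,0,0,0,0.2]}}

```text
time: 21.48
tool_pos: [389.8, 79.8, 395.3]
tcp_rot: [-80.4, 89.7, -82.3]
ft_force: [-0.2, -0.0, -0.4]
finger_gap: 34.0
```

```bash
python3 - <<'E'
from h import *
info();snap('top')
E
python3 - <<'E'
from m import *
cv2.imwrite('pics/t6.png',cv2.resize(p[190:290,370:530,::-1],None,fx=5,fy=5,interpolation=cv2.INTER_CUBIC))
rect(R(400,440,220,265)&(W[2]>25)&(W[2]<60),'bar')
rect(R(240,280,240,280)&(W[2]>40)&(W[2]<75),'jar')
rect(R(440,530,195,285)&(W[2]>36)&(W[2]<75),'stand')
E
```

```text
t 21.475 pos [389.8  79.8 395.3] grip in stand [-431.3  -21.9] yaw y 88.11 tilt [ 0.001 -0.006 -1.   ] F [-0.2 -0.  -0.4] Fst [ 0.  -0.2] M [-0.05 -0.01 -0.06] gap 34.0 q [  4. -25. 100.  -0. 105. -84.]
bar [433 234   7  22 143] [ 392.4 -249.6   10.8   43.7   87.6] [28.4 41.2 45.6]
jar [249 249  15  18 216] [372.  119.4  35.4  28.5   7.6] [52.5 56.7 60.7]
stand [ 463  211   49   60 2736] [ 398.8 -354.6   97.6  121.8   88.3] [39.  43.4 51.5]
stand [441 234   2  22  40] [ 392.4 -259.7    3.7   43.5   87.2] [37.9 41.3 45. ]
```

View pics/t6.png

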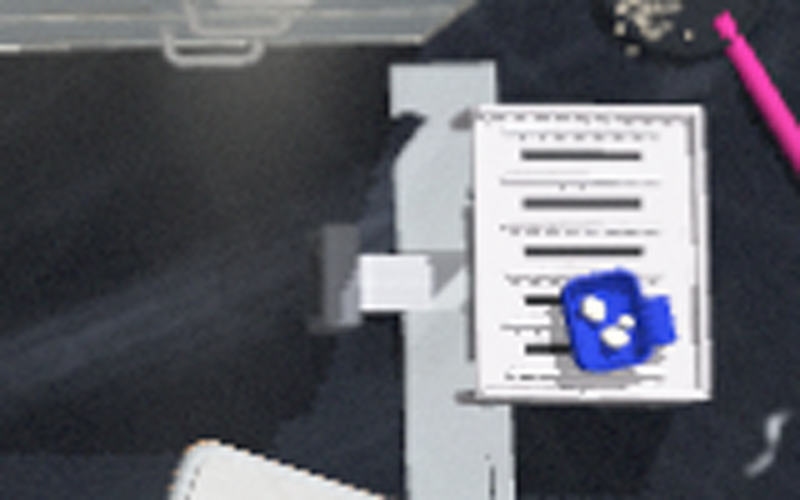

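```bash
python3 -c "
from h import *
print(order.hand_in())"
```

```text
the job is handed in; nothing more can be done
None
```

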